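# Check a lid-ejection spring at its working height

### The job

Slide the loading tray, with the spring standing on it, fully home under the press head; then push the head down by its knob until its black pointer is level with the red height mark, without squeezing the spring noticeably past the mark. The head stays where it is left, so then slide the yellow marker along the force scale until its tip stands directly opposite the red needle, and let go. Leave the flask, cup, mouse and radio where they are.

Things in the scene. Friction and masses are not known exactly. Their poses are not given: they have to be found in the camera images.
- tester: Bench spring tester, fixed to the table, blue base. Origin: on the table under the press axis; z up. The tray slides in along its +y. At its -x side two columns (axes at x -55, y +-30 mm) and the white height post (x -58, y 84 mm) stand up to 164 mm. At its +x side lies the black force scale (x 70 to 150, y -95 to 95 mm, top 30 mm above the table).
- tray (a joint): Travel of the loading tray in m: 0 = fully out (as it starts), 0.10 = fully home with the spring under the head. Slides along the tester's +y with about 2 N of friction and stays where it is left.
- tray_tab (a point): Middle of the top edge of the outer face of the tray's orange upright tab (50 mm wide along the tester's x, 6 mm thick, from 24 to 64 mm above the table), at the tray's outer end. Pushing this outer face towards the tester's +y slides the tray in. The spring stands 101 mm further along +y.
- spring: The loose spring: steel coil between two brass discs 44 mm in diameter, 55 mm tall, standing in a shallow-rimmed pan on the tray. Origin: centre of its underside, 40 mm above the table at the start; z along the coil.
- spring_top (a point): Centre of the top face of the spring's upper disc.
- head (a joint): Travel of the press head in m: 0 = fully up, grows as it goes down, end of travel 0.065. A friction brake holds it wherever it is left, also against the spring. It takes about 5 N to move it down and 3 to 8 N more as the spring is squeezed.
- head_knob (a point): Centre of the flat top of the head's black round knob (44 mm diameter, 13 mm thick), on the press axis. The head moves straight down when pushed here (and can be pulled up by gripping the knob). The head's steel foot (40 mm diameter) has its underside 53 mm below this point.
- head_pointer (a point): Tip of the black pointer on the side of the head (4 mm thick, in front of the white height post); it moves with the head.
- mark_line (a point): Tip of the red height mark clamped on the height post; fixed in an episode, at a height that differs between episodes. The head is at the marked height when head_pointer is at the same height as mark_line.
- needle (a joint): Position of the red needle along the force scale in m, along the tester's +y from the zero line; 10 mm per newton on the pan. It stands near 6 to 12 mm at first from the spring's own weight and moves as the spring is squeezed; it stands still while the head rests. Recessed in a groove 2.5 mm below the scale's top: the fingers cannot move it.
- needle_tip (a point): End of the needle that faces the marker, in the scale's groove.
- marker (a joint): Position of the yellow marker along the force scale in m, from the same zero line and in the same direction as joint needle; range 0 to 0.14. Slides with about 1.5 N of friction and stays where it is left.
- marker_tip (a point): Tip of the marker's thin pointer, above the groove. The reading is set when it has the same place along the tester's y as needle_tip.
- marker_block (a point): Centre of the top face of the marker's block: 16 mm along the tester's y, 20 mm along its x, 30 mm tall, top 60 mm above the table; can be pinched across its 16 mm or pushed on either side.
- flask: Bystander: blue steel flask, 70 mm diameter, 220 mm tall; origin at the centre of its underside.
- cup: Bystander: red plastic cup, 84 mm across the rim, 110 mm tall; origin at the centre of its underside.
- mouse: Bystander: black round computer mouse, 62 mm across, 35 mm high; origin at the centre of its underside.
- radio: Bystander: black hand-held radio lying on its back, 115 x 58 x 34 mm plus a 120 mm aerial along its x; origin at the centre of its underside.
There are look-alikes about, which are no part of the job. Of the things that look like the spring, the middle-sized one is meant.

How it is judged:
By the outcome, as a careful person would: the job done as asked, in the order asked, and still so for the second after the job is handed in, with the robot touching nothing.
It also fails if it takes over 67 s, if anything falls off the work surface, if the arm or the gripper's body presses on something with over 40 N, if the wrist force passes 120 N, or if a joint passes its speed limit or range.

### The arm

A 7-joint arm with a two-finger parallel gripper is mounted at the origin on the work surface. World frame = base frame: x ahead of the robot, y to its left, z up, the work surface at z = 0. Lengths are in m, angles in rad, forces in N, time in s.
With the tool pointing down it reaches from about 0.425 to 0.95 m from the base axis. Payload 4.7 kg.
Tool frame: the origin (TCP) lies on the centre line of the jaws, within the pads' length; the fingertips stand robot.nose_length ahead of it and the grasp point (between the pads) lies 8 mm behind it (robot.nose_length is the distance from the TCP to the fingertips, in m); z points along the fingers, y is the line along which they close (so a half turn about z gives the same grasp; the last joint's range is limited). The gripper opens to 85 mm and grips with 20 to 120 N. Pads are 22 mm wide; open, the fingers measure 114 mm over their backs; the gripper's body (76 mm by 85 mm) begins 54 mm behind the grasp point. The pads swing forward as they close: fully open they stand 13 mm farther back than shut.
Start: joints at [-1.182, 0.469, -0.049, 1.532, 0.024, 1.141, -0.082], TCP at [0.274, 0.617, 0.242] pointing down, gripper open.
Joint ranges: [-2.59, 2.59], [-0.33, 1.99], [-1.39, 1.29], [0.1, 2.45], [-1.04, 4.18], [0.21, 1.99], [-2.66, 2.66]. Speed limits (rad/s): [2.57, 2.57, 3.14, 3.14, 3.14, 3.14, 3.14].

### API

Orientations are given as [roll, pitch, yaw] about the fixed x, y, z axes, in that order (R = Rz(yaw) Ry(pitch) Rx(roll)).
In Python, from plant import robot gives the robot as it stands. Calls block until the motion is done:
- robot.goto(position, orientation): joint-space move of the TCP to a pose.
- robot.move_straight(position, vel=0.15, attitude=None, contact_N=None): straight line of the TCP; attitude=None keeps the orientation; vel is the mean speed in m/s. With contact_N (N) it stops when the force on the tool has changed by that much, and returns True; else False.
- robot.move_joints(angles): joint-space move.
- robot.grip(opening, strength=None): opening from 0.0 (shut) to 1.0 (fully open); strength is the grip in N (None keeps the last); returns when the fingers have stopped.
- robot.sleep(seconds).
- robot.inverse_kinematics(position, orientation): joint angles nearest the present ones, or None.
- robot.sense(): the state.
- robot.grab_frame(name): name is "side" or "top"; returns a dict with "image" (480x640x3 uint8, red, green, blue), "range_z" (480x640 float32, m along the optical axis (not along the pixel's ray), 0 where there is no reading), "fx", "fy", "cx", "cy" (pixels), "R" (3x3) and "t" (3): a world point X has camera coordinates R X + t. Camera axes: x right, y down, z forward; pixel columns grow to the right and rows downward; lengths in m; the calibration is good to about 2 mm. A picture is of the moment at which its call begins.
A pose or a line that the arm cannot do raises robot.IKError and nothing moves.
- robot.close_job(): hands the job in; it is judged then, once.
The state is a dict: "t": time; "joint_pos": joint angles; "joint_velocities": joint speeds; "effort": joint torques, N m; "tcp_pos": TCP position; "tcp_rot": TCP orientation; "wrist_force": force on the tool from outside, world axes, zero at the start; "torque": the same for the moment, N m; "opening": opening from 0.0 (shut) to 1.0 (fully open); "gripper_force": force on a finger pad.
Only numpy, scipy, OpenCV 4.12 (cv2) and the standard library are available. Lean on these libraries where they do the work, as an engineer would, in place of code of your own. Each camera call takes 0.05 s, during which the arm holds its last target. There are 200 camera calls.

## Working session

There is one attempt and no reset: what is moved stays moved. The work goes in short steps, each a Python script; the robot and the scene stay as the last script left them, time stands still between calls to the robot, and variables do not carry over. Pictures are saved under pics/ and viewed, at most 10 in all, crops included, and the job is handed in when it is done.

```bash
ls; mkdir -p pics; cat > h.py <<'E'
import numpy as np, cv2, pickle
from plant import robot
def grab(n,save=None):
    f=robot.grab_frame(n)
    if save: pickle.dump(f,open(save+'.pkl','wb')); cv2.imwrite('pics/'+save+'.png',f['image'][:,:,::-1])
    return f
def cloud(f):
    z=f['range_z'].astype(float); v,u=np.mgrid[:480,:640]
    c=np.stack([(u-f['cx'])/f['fx']*z,(v-f['cy'])/f['fy']*z,z],-1)
    w=(c-np.array(f['t']))@np.array(f['R']); w[z==0]=np.nan
    return w
def proj(f,X):
    c=np.array(f['R'])@np.array(X)+np.array(f['t']); return np.array([f['fx']*c[0]/c[2]+f['cx'],f['fy']*c[1]/c[2]+f['cy']])
E
python3 - <<'E'
from h import *
for n in('side','top'):
    f=grab(n,n+'0'); print(n,f['fx'],-np.array(f['R']).T@f['t'],np.array(f['R'])[2])
print(robot.nose_length,robot.sense())
E
```

```text
pics
side 480.57576946087096 [-0.15164615 -0.69070297  0.91447103] [ 0.55044431  0.52731537 -0.64726313]
top 435.1630718095502 [ 0.3977658  -0.04737676  1.43723138] [ 0.11254374 -0.0086877  -0.99360879]
0.011 {'t': 0.1, 'joint_pos': array([-1.1819153 ,  0.46939616, -0.04859858,  1.53356569,  0.02406882,
        1.14104024, -0.08227044]), 'joint_velocities': array([-0.00019961, -0.00070388,  0.00022587, -0.00290417,  0.00054633,
        0.00061546, -0.00164575]), 'effort': array([ 3.27974267e-04, -5.11514604e+01, -4.71339875e-02, -2.38389391e+01,
        1.07965837e-02,  4.36189701e-03, -2.23402225e-05]), 'tcp_pos': array([0.27363928, 0.61648425, 0.24134623]), 'tcp_rot': array([-3.13976758e+00,  3.50187626e-05,  2.72386026e+00]), 'wrist_force': array([ 0.97732438, -0.79403131,  0.16941363]), 'torque': array([-0.02890528,  0.03170082, -0.0014029 ]), 'gripper_force': 0.0, 'opening': 1.0018496684038276}
```

View pics/side0.png

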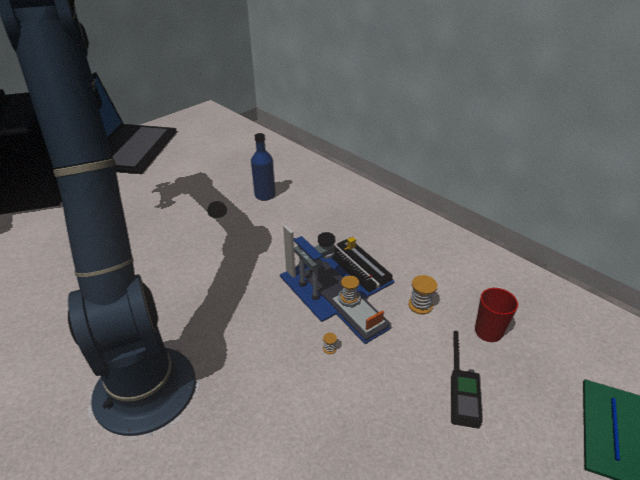

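View pics/top0.png

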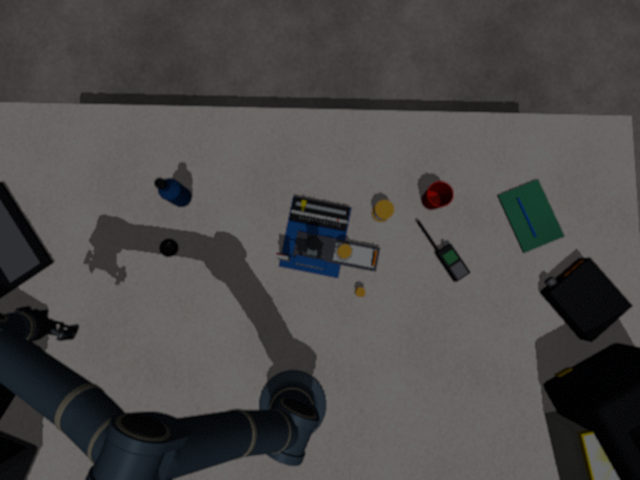

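The side view shows the tester around (335,270), with the spring on its tray at (349,290), the orange tab at (375,320), the knob at (326,240) and the marker at (351,243). Decoy springs are at (422,293) and (330,343). In the top view the tester is at (320,240) with its +y pointing left.

```bash
python3 - <<'E'
from h import *
a,b=[pickle.load(open(n+'0.pkl','rb')) for n in('side','top')]
ia=cv2.resize(a['image'][215:345,270:400],(600,600),interpolation=2)
cv2.imwrite('pics/c1.png',ia[:,:,::-1])
wa,wb=cloud(a),cloud(b)
def rep(n,f,w,m):
    p=w[m]; p=p[np.isfinite(p[:,0])]; print(n,len(p),p.mean(0).round(4),p.min(0).round(3),p.max(0).round(3)) if len(p) else print(n,0); return p
for n,f,w,r in(('side',a,wa,(215,345,270,400)),('top',b,wb,(185,285,270,390))):
    roi=np.zeros((480,640),bool); roi[r[0]:r[1],r[2]:r[3]]=1
    hsv=cv2.cvtColor(f['image'],cv2.COLOR_RGB2HSV); H,S,V=[hsv[...,i].astype(int) for i in range(3)]
    z=w[...,2]
    scale=roi&(z>.02)&(z<.036)&(S<90)&(V<70); p=rep(n+' blk z.03',f,w,scale)
    if len(p): print(cv2.minAreaRect((p[:,:2]*1000).astype(np.float32)))
    p=rep(n+' blue',f,w,roi&(H>100)&(H<130)&(S>130)&(z<.03))
    print(cv2.minAreaRect((p[:,:2]*1000).astype(np.float32)))
    rep(n+' yellow',f,w,roi&(H>25)&(H<34)&(S>150))
    rep(n+' brass',f,w,roi&(H>12)&(H<24)&(S>130)&(z>.085))
    rep(n+' orange',f,w,roi&(H>3)&(H<12)&(S>150))
    rep(n+' red',f,w,roi&((H<3)|(H>174))&(S>150))
    rep(n+' high',f,w,roi&(z>.14))
E
```

```text
side blk z.03 2150 [ 0.5403 -0.1025  0.0258] [ 0.36  -0.275  0.02 ] [0.66  0.02  0.036]
((526.1196899414062, -122.1343994140625), (337.6435546875, 230.56857299804688), 67.58936309814453)
side blue 1159 [ 0.4617 -0.0821  0.0083] [ 0.402 -0.275  0.001] [0.632 0.055 0.024]
((505.97125244140625, -102.24252319335938), (217.23153686523438, 332.953125), 11.11351203918457)
side yellow 0
side brass 188 [ 0.4843 -0.1562  0.0928] [ 0.464 -0.176  0.087] [ 0.509 -0.134  0.098]
side orange 125 [ 0.4629 -0.2529  0.0518] [ 0.44  -0.259  0.021] [ 0.511 -0.23   0.065]
side red 2 [ 0.5911 -0.1362  0.0274] [ 0.588 -0.137  0.027] [ 0.594 -0.136  0.028]
side high 632 [ 0.4667 -0.0422  0.1597] [ 0.43  -0.094  0.14 ] [0.524 0.055 0.169]
top blk z.03 1664 [ 0.5565 -0.0947  0.0267] [ 0.427 -0.272  0.02 ] [0.665 0.046 0.036]
((536.1004638671875, -122.84799194335938), (307.1878662109375, 212.13214111328125), 80.26991271972656)
top blue 1329 [ 0.5075 -0.0451  0.0094] [ 0.406 -0.172 -0.003] [0.655 0.051 0.03 ]
((529.7998046875, -61.19658660888672), (194.62232971191406, 221.78932189941406), 79.75369262695312)
top yellow 55 [ 0.6361 -0.0213  0.0476] [ 0.618 -0.031  0.026] [ 0.656 -0.014  0.064]
top brass 146 [ 0.4876 -0.1556  0.0927] [ 0.464 -0.284  0.085] [ 0.644 -0.134  0.101]
top orange 2 [ 0.4634 -0.2513  0.0513] [ 0.458 -0.254  0.046] [ 0.468 -0.249  0.057]
top red 0
top high 481 [ 0.4685 -0.0442  0.1616] [ 0.428 -0.092  0.14 ] [0.521 0.052 0.172]
```

View pics/c1.png

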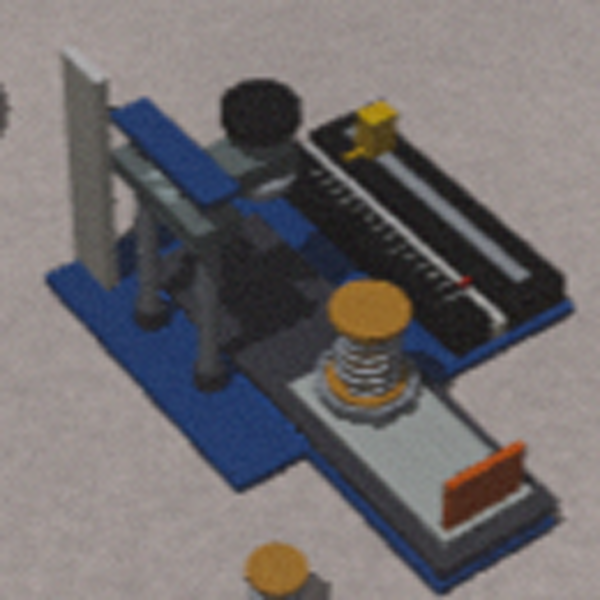

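The crop shows the spring's top disc centre at (370,308) and the tab's top edge from (444,490) to (524,450). The scale's -y corners are at (565,278) and (460,350), the red needle is at (465,282), and the marker is at the far +y end. The pointer and mark are hidden behind the post and beam. Next I'll fit the tester pose from these pixels.

```bash
python3 - <<'E'
from h import *
from scipy.optimize import least_squares
a,b=[pickle.load(open(n+'0.pkl','rb')) for n in('side','top')]
px=lambda u,v:np.array([270+u/4.615-.4,215+v/4.615-.4])
obs=[(a,(150,-95,30),px(565,278)),(a,(70,-95,30),px(460,350)),(a,(0,-100,95),px(370,308)),(a,(-25,-201,64),px(444,490)),(a,(25,-201,64),px(524,450))]
# top view: spring disc centroid
hsv=cv2.cvtColor(b['image'],cv2.COLOR_RGB2HSV); w=cloud(b)
m=((hsv[...,0]>12)&(hsv[...,0]<24)&(hsv[...,1]>130)); m[:,:330]=0;m[:,358:]=0;m[:238]=0;m[265:]=0
v,u=np.nonzero(m); print(len(u),u.mean(),v.mean()); obs.append((b,(0,-100,95),np.array([u.mean(),v.mean()])))
def T(p,X): c,s=np.cos(p[2]),np.sin(p[2]); X=np.array(X)/1000; return np.array([p[0]+c*X[0]-s*X[1],p[1]+s*X[0]+c*X[1],X[2]])
r=least_squares(lambda p:np.concatenate([proj(f,T(p,X))-o for f,X,o in obs]),[.5,-.06,-.2])
print(r.x,np.degrees(r.x[2]),r.fun.round(1))
np.save('pose.npy',r.x)
# knob
for n,f in(('s',a),('t',b)):
    w=cloud(f); c=T(r.x,(0,0,0)); m=(np.hypot(w[...,0]-c[0],w[...,1]-c[1])<.035)&(w[...,2]>.1)
    z=w[m][:,2]; top=w[m][z>np.percentile(z,60)]; print(n,len(z),np.percentile(z,[10,50,75,90,98]).round(4),top.mean(0))
# rectify overview from the top, both: overlay
def ov(f,cx,cy,hw,s):
    im=cv2.resize(f['image'][cy-hw:cy+hw,cx-hw:cx+hw],None,fx=s,fy=s,interpolation=2)[:,:,::-1].copy()
    for X in [(70,-95,30),(150,-95,30),(150,95,30),(70,95,30),(0,0,165),(-25,-201,64),(25,-201,64),(-58,84,164),(0,-100,95)]:
        q=(proj(f,T(r.x,X))-[cx-hw,cy-hw]+.4)*s; cv2.circle(im,tuple(int(t) for t in q),2,(0,255,0),-1)
    return im
im=np.hstack([ov(a,335,280,65,3),ov(b,327,237,60,3.25)[:390,:390]]); im=np.clip(im.astype(float)*1.5,0,255).astype(np.uint8)
cv2.imwrite('pics/ov.png',im)
E
```

```text
150 344.11333333333334 250.67333333333335
[ 0.5013067  -0.05765642 -0.19462272] -11.15106069381666 [ 0.7  0.8 -0.3 -2.7 -0.6  0.3  0.3  0.4 -0.3 -0.1  1.1  0.6]
s 402 [0.122  0.156  0.1648 0.166  0.1675] [ 0.50149354 -0.05829373  0.16522786]
t 221 [0.1383 0.1642 0.1663 0.1679 0.1708] [ 0.50184377 -0.05455095  0.16719537]
```

View pics/ov.png

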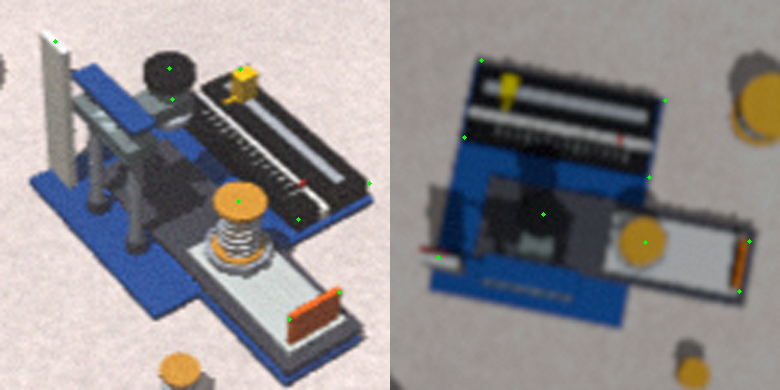

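The overlay fits: tab edge, disc and scale corners line up, and the knob is at the fitted axis with its top at z≈0.166. In the top view the red mark shows beside the post at about (430,250). I'll check which pixels, and what depth, the mark and pointer have.

```bash
cat >> h.py <<'E'
P=np.load('pose.npy')
def T(X,p=P): c,s=np.cos(p[2]),np.sin(p[2]); X=np.array(X)/1000; return np.array([p[0]+c*X[0]-s*X[1],p[1]+s*X[0]+c*X[1],X[2]])
def inv(w,p=P):
    c,s=np.cos(p[2]),np.sin(p[2]); d=w-np.array([p[0],p[1],0]); return np.stack([c*d[...,0]+s*d[...,1],-s*d[...,0]+c*d[...,1],d[...,2]],-1)*1000
def avg(n,k):
    fs=[robot.grab_frame(n) for _ in range(k)]; f=dict(fs[0])
    f['image']=np.mean([x['image'] for x in fs],0)
    r=np.array([x['range_z'] for x in fs]); r=np.where(r==0,np.nan,r); f['range_z']=np.nan_to_num(np.nanmedian(r,0)); return f
E
python3 - <<'E'
from h import *
fs={}
for n in('side','top'):
    f=avg(n,8); pickle.dump(f,open(n+'1.pkl','wb')); fs[n]=f
    im=f['image']; w=inv(cloud(f)); red=im[...,0]-np.maximum(im[...,1],im[...,2])
    q=proj(f,T((-58,84,130))); print(n,q)
    m=np.zeros((480,640),bool); c,r=q.astype(int); m[r-25:r+25,c-25:c+30]=1
    for v,u in zip(*np.nonzero(m&(red>14))): print(u,v,im[v,u].round(),w[v,u].round(1))
ims=[]
for n in fs:
    f=fs[n]; c,r=proj(f,T((-40,84,120))).astype(int)
    im=f['image'][r-25:r+25,c-20:c+30]; ims.append(cv2.resize(np.clip(im*(1.3 if n=='side' else 2.2),0,255).astype(np.uint8),(400,400),interpolation=cv2.INTER_CUBIC))
    print(n,'crop origin',c-20,r-25)
cv2.imwrite('pics/post.png',np.hstack(ims)[:,:,::-1])
E
```

```text
side [288.61173311 238.72079019]
top [282.22446733 256.49285276]
276 252 [98. 82. 81.] [-47.2 108.5  92.8]
276 253 [94. 68. 66.] [-50.3 107.6  94.8]
277 253 [80. 52. 52.] [-49.6 104.7  93.8]
278 253 [68. 48. 46.] [-49.  101.7  93.4]
279 253 [58. 39. 38.] [-48.2  99.   90.2]
280 253 [49. 32. 32.] [-47.5  95.9  90.3]
276 254 [97. 77. 76.] [-55.9 101.  163.5]
277 254 [84. 64. 64.] [-55.3  98.2 162.9]
278 254 [74. 55. 56.] [-52.1 100.9  95.3]
279 254 [67. 49. 50.] [-51.2  98.3  89.9]
280 254 [63. 44. 44.] [-50.6  95.2  90.6]
281 254 [58. 38. 40.] [-49.8  92.3  88.9]
282 254 [52. 31. 36.] [-49.2  89.3  89.4]
283 255 [71. 55. 55.] [-51.7  85.4  92.1]
side crop origin 274 214
top crop origin 263 225
```

View pics/post.png

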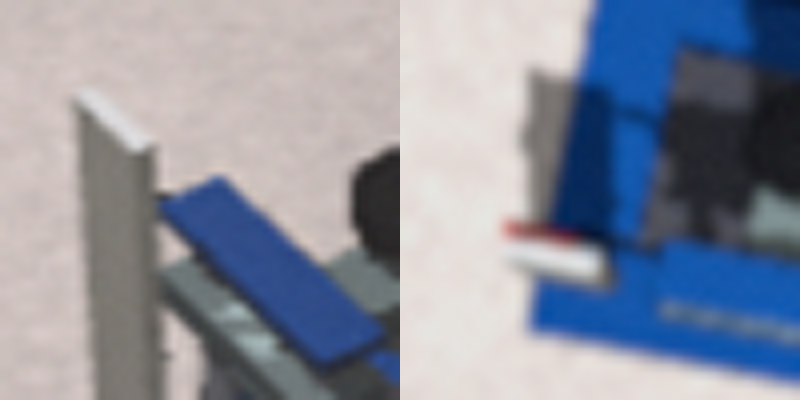

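Seen from the top, the mark's upper surface is at z ≈ 91 mm. The pointer is the thin dark bar at (288–296, 255) in the top view. I'll get its depth and the marker's position, and make the first move.

```bash
python3 - <<'E'
from h import *
f=pickle.load(open('top1.pkl','rb')); w=inv(cloud(f)); im=f['image']
for v in(254,255,256,257):
    for u in range(286,298): print(u,v,im[v,u].round(),w[v,u].round(1)) if abs(w[v,u][2])>40 else None
y=(im[...,0]>1.6*im[...,2])&(im[...,1]>1.4*im[...,2])&(w[...,2]>50)&(w[...,2]<70)&(w[...,0]>60)&(abs(w[...,1])<110)
print('marker',y.sum(),w[y].mean(0),w[y].min(0),w[y].max(0))
for ps in(79,-101,169,-11):
    for X in((0,-240,200),(0,0,250),(118,40,120)):
        print(ps,X,robot.inverse_kinematics(T(X),[np.pi,0,np.radians(ps)+0]))
E
```

```text
286 254 [11. 14. 25.] [-48.4  74.4 133. ]
287 254 [ 4. 12. 26.] [-47.8  71.5 132.7]
288 254 [ 5. 15. 30.] [-47.2  68.6 132.5]
289 254 [ 8. 22. 42.] [-46.5  65.6 132.5]
290 254 [11. 29. 55.] [-45.9  62.6 133.4]
296 254 [30. 35. 48.] [-43.4  44.  159.9]
297 254 [28. 34. 48.] [-41.6  42.  136.6]
289 255 [ 8. 18. 34.] [-49.5  64.9 134.5]
290 255 [10. 24. 45.] [-48.8  62.  132.6]
291 255 [11. 26. 49.] [-48.2  59.1 132.5]
292 255 [19. 29. 49.] [-47.6  56.2 132.9]
293 255 [26. 31. 44.] [-47.   53.2 133.4]
294 255 [26. 30. 39.] [-46.3  50.3 133.1]
295 255 [24. 30. 47.] [-45.8  47.3 136.2]
296 255 [20. 35. 62.] [-46.3  43.3 161.6]
297 255 [18. 36. 66.] [-45.8  40.4 162.8]
286 256 [72. 74. 79.] [-55.5  71.1 164.5]
287 256 [58. 62. 67.] [-54.8  68.2 164.2]
294 256 [15. 27. 46.] [-49.2  49.7 133.2]
295 256 [12. 28. 54.] [-48.7  46.7 135.1]
296 256 [12. 36. 71.] [-49.2  42.6 161.9]
297 256 [11. 40. 77.] [-48.6  39.8 162.4]
286 257 [93. 96. 98.] [-58.2  70.6 162.3]
287 257 [78. 80. 83.] [-57.6  67.7 162.8]
288 257 [49. 51. 56.] [-56.1  66.2 138.8]
289 257 [21. 31. 50.] [-54.1  65.6  99.2]
295 257 
[... 807 characters left out ...]
0.84736595 -1.18266643  1.72697882  0.84975482  1.17755623
  2.26851996]
169 (0, -240, 200) [-0.31192532  0.47098551  1.08585058  1.94151041 -0.4892722   1.023952
  2.37379549]
169 (0, 0, 250) [-0.39815942  0.18796668  0.49705202  1.94376854 -0.10383916  1.03453667
  1.52348583]
169 (118, 40, 120) [-0.18708839  0.52108151  0.25501002  1.78353371 -0.16676591  0.85797023
  1.52371271]
-11 (0, -240, 200) [-0.17773382  0.38549821  0.86701861  1.93617348 -0.3528342   0.97841088
 -0.90851976]
-11 (0, 0, 250) [-0.70260853  0.23145755  0.87341877  1.95692719 -0.20488559  1.04368612
 -1.50115411]
-11 (118, 40, 120) [-0.48330625  0.59871361  0.68733432  1.8011168  -0.46950892  0.91133422
 -1.348844  ]
```

```bash
python3 - <<'E'
from h import *
O=[np.pi,0,np.pi/2+P[2]]
robot.move_straight([.274,.617,.34],vel=.3)
robot.goto(T((0,-245,340)),O)
robot.grip(0.0)
robot.move_straight(T((0,-245,50)),vel=.25)
print(robot.sense()['tcp_pos'],robot.sense()['t'])
c=robot.move_straight(T((0,-160,50)),vel=.06); print(inv(robot.sense()['tcp_pos']),robot.sense()['wrist_force'])
c=robot.move_straight(T((0,-85,50)),vel=.04,contact_N=12); s=robot.sense(); print(c,inv(s['tcp_pos']),s['wrist_force'],s['t'])
robot.move_straight(T((0,-150,50)),vel=.2)
f=grab('side','side2'); c,r=proj(f,T((0,-30,100))).astype(int)
cv2.imwrite('pics/c2.png',cv2.resize(f['image'][r-60:r+60,c-60:c+60],(600,600),interpolation=2)[:,:,::-1]); print(c-60,r-60)
E
```

```text
[ 0.45456093 -0.29869129  0.05107036] 6.7083
[   0.5068376  -159.68651084   50.08596634] [-0.5289681   0.39072156 -0.28596975]
True [  -0.73528702 -110.52290256   49.73102926] [-0.46212862 -0.9551812   0.42236359] 9.4917
272 203
```

View pics/c2.png

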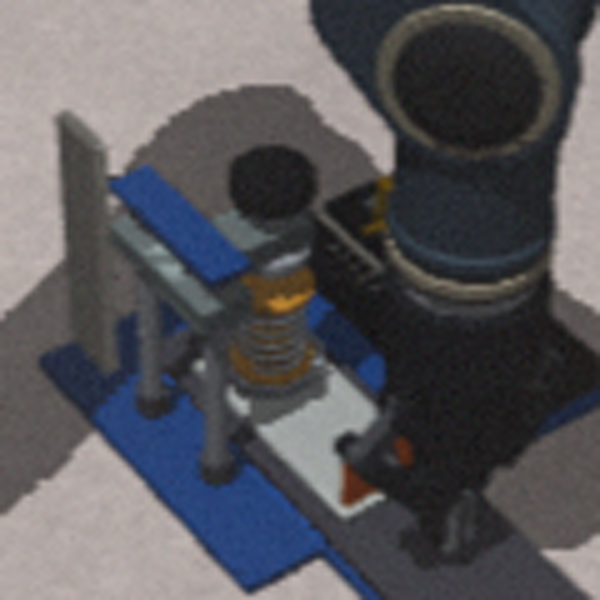

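The spring is under the head and the tray is against its stop (tab at -99.5 mm). Now I'll press part way (36 mm), lift and measure.

```bash
cat >> h.py <<'E'
O=[np.pi,0,np.pi/2+P[2]]
def heights(k=6):
    f=avg('top',k); w=inv(cloud(f)); im=f['image']; X,Y,Z=w[...,0],w[...,1],w[...,2]
    red=(im[...,0]-np.maximum(im[...,1],im[...,2])>14)&(X>-56)&(X<-42)&(Y>80)&(Y<112)&(Z<110)&(Z>40)
    blk=(im.max(-1)<56)&(X>-53)&(X<-42)&(Y>50)&(Y<76)&(Z>50)&(Z<150)
    print('mark',red.sum(),w[red].round(1).tolist(),np.median(Z[red])); print('ptr',blk.sum(),np.median(Z[blk]),np.sort(Z[blk]).round(1))
    return f
E
python3 - <<'E'
from h import *
robot.move_straight(T((0,-150,250)),vel=.3)
robot.move_straight(T((0,0,200)),vel=.25)
c=robot.move_straight(T((0,0,160)),vel=.03,contact_N=3); s=robot.sense(); z0=s['tcp_pos'][2]; print(c,inv(s['tcp_pos']),s['wrist_force'],s['t'])
robot.move_straight(T((0,0,177-36)),vel=.03); s=robot.sense(); print(inv(s['tcp_pos']),s['wrist_force'],s['t'])
robot.move_straight(T((0,0,250)),vel=.3)
robot.move_straight(T((0,-200,250)),vel=.3)
f=heights(); pickle.dump(f,open('top2.pkl','wb')); print(robot.sense()['t'])
w=inv(cloud(f)); m=(np.hypot(w[...,0],w[...,1])<14); print('knob',np.median(w[m][:,2]))
c,r=proj(f,T((0,40,100))).astype(int)
cv2.imwrite('pics/c3.png',cv2.resize(np.clip(f['image'][r-40:r+40,c-40:c+40]*2.2,0,255).astype(np.uint8),(600,600),interpolation=2)[:,:,::-1]); print(c-40,r-40)
E
```

```text
True [-4.78281530e-01  1.03622217e-01  1.75687639e+02] [-0.40797425 -1.14284266 -0.32800644] 12.3083
[-5.87719464e-01  1.25281958e-01  1.41334363e+02] [-2.7887778   0.57442004  7.94171909] 13.625
mark 14 [[-47.2, 108.6, 91.5], [-46.6, 105.4, 93.2], [-50.3, 107.7, 94.0], [-49.6, 104.8, 92.8], [-49.0, 101.6, 95.1], [-48.2, 98.9, 90.5], [-47.5, 96.0, 89.6], [-52.1, 100.8, 95.9], [-51.1, 98.5, 87.5], [-50.5, 95.3, 89.5], [-49.8, 92.4, 88.2], [-49.2, 89.3, 89.3], [-51.6, 85.6, 89.6], [-50.9, 82.6, 88.8]] 90.09694849617046
ptr 10 96.95546579200402 [94.8 94.9 95.6 95.9 96.6 97.3 97.5 97.6 97.7 99. ]
15.2583
knob 129.6980619807735
260 201
```

View pics/c3.png

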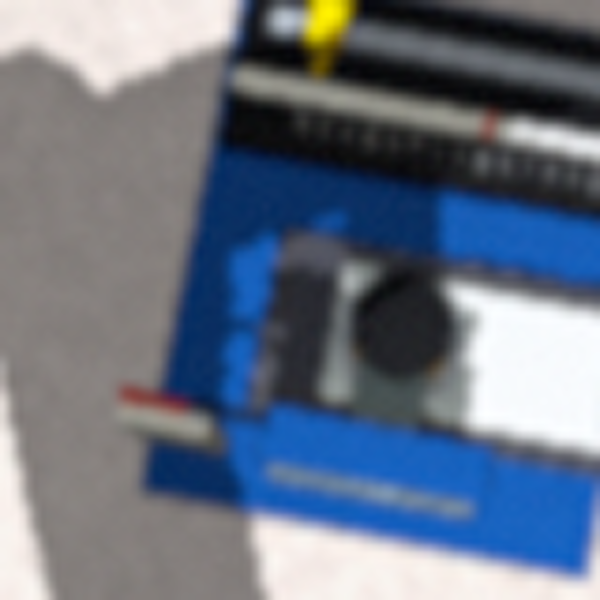

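The tray is fully home and the pointer is now slightly above the mark. The travel figures from FK and depth disagree by about 2 mm, so I'll compare the saved frames using the same method on each.

```bash
python3 - <<'E'
from h import *
f1,f2=[pickle.load(open(n+'.pkl','rb')) for n in('top1','top2')]
for f,zk in((f1,166),(f2,130)):
    w=inv(cloud(f)); m=(np.hypot(w[...,0],w[...,1])<17)&(abs(w[...,2]-zk)<8); print('knob',m.sum(),np.median(w[m][:,2]),w[m].mean(0))
    X,Y,Z=np.moveaxis(w,-1,0)
    for n,(z0,z1) in {'posttop':(155,172),'scale':(22,38)}.items():
        q=(Z>z0)&(Z<z1)&((abs(X+58)<4)&(abs(Y-84)<10) if n=='posttop' else (X>75)&(X<145)&(abs(Y)<40)); print(n,q.sum(),np.median(Z[q]))
    b=(f['image'].max(-1)<60)&(X>-53)&(X<-42)&(Y>48)&(Y<78)&(abs(Z-zk+33)<6); print('ptr',b.sum(),np.median(Z[b]),Z[b].mean(), np.c_[Y[b],Z[b]].round(1).tolist())
# side-view knob
f=pickle.load(open('side1.pkl','rb')); w=inv(cloud(f)); m=(np.hypot(w[...,0],w[...,1])<15)&(abs(w[...,2]-166)<8); print('side knob',m.sum(),np.median(w[m][:,2]))
q=(abs(w[...,0]+58)<4)&(abs(w[...,1]-84)<10)&(abs(w[...,2]-164)<8);print('side post',np.median(w[q][:,2]))
E
```

```text
knob 103 165.02117026004217 [ 3.43183494e-02 -3.93377484e-01  1.65024199e+02]
posttop 15 163.5844866759108
scale 474 29.32728970556105
ptr 14 132.94487395500983 132.96150839067147 [[77.9, 133.3], [77.4, 131.7], [74.4, 133.0], [71.5, 132.7], [68.6, 132.5], [65.6, 132.5], [62.6, 133.4], [64.9, 134.5], [62.0, 132.6], [59.1, 132.5], [56.2, 132.9], [53.2, 133.4], [50.3, 133.1], [49.7, 133.2]]
knob 99 129.67647900585 [  0.16070199  -0.49290957 129.74142924]
posttop 16 163.04692464034258
scale 473 29.240353710890314
ptr 14 96.98990934040884 96.8490566031829 [[76.7, 97.8], [73.7, 97.7], [70.7, 96.6], [73.0, 97.6], [70.1, 95.6], [67.0, 97.5], [64.0, 97.3], [61.0, 97.9], [58.0, 96.5], [55.0, 95.9], [57.4, 94.9], [54.2, 99.0], [51.4, 94.8], [48.3, 96.7]]
side knob 75 165.28772712855695
side post 163.43765637679516
```

```bash
python3 - <<'E'
from h import *
robot.move_straight(T((0,0,250)),vel=.3)
robot.move_straight(T((0,0,150)),vel=.2)
robot.move_straight(T((0,0,133.8)),vel=.02); robot.sleep(.2); s=robot.sense(); print(inv(s['tcp_pos']),s['wrist_force'],s['t'])
robot.move_straight(T((0,0,250)),vel=.3)
robot.move_straight(T((0,-200,250)),vel=.3)
f=heights(12); pickle.dump(f,open('top3.pkl','wb')); print(robot.sense()['t'])
w=inv(cloud(f)); m=(np.hypot(w[...,0],w[...,1])<17)&(w[...,2]>110); print('knob',np.median(w[m][:,2]))
im=f['image']; X,Y,Z=np.moveaxis(w,-1,0)
red=(im[...,0]-np.maximum(im[...,1],im[...,2])>18)&(X>70)&(X<150)&(abs(Y)<110)
print('needle',w[red].round(1).tolist(),np.argwhere(red).tolist())
yel=(im[...,0]-im[...,2]>40)&(im[...,1]-im[...,2]>30)&(X>60)&(X<150)&(Y>30)&(Y<100)
q=w[yel]; q=q[np.argsort(q[:,0])]; print('yel',q.round(1).tolist())
c,r=proj(f,T((110,0,30))).astype(int)
cv2.imwrite('pics/c4.png',cv2.resize(np.clip(im[r-30:r+30,c-40:c+40]*2,0,255).astype(np.uint8),(800,600),interpolation=2)[:,:,::-1]); print(c-40,r-30)
E
```

```text
[  0.25907353   0.24517348 134.50898766] [-2.10697316  1.05510961  9.42031607] 17.8833
mark 14 [[-47.3, 108.3, 94.4], [-46.6, 105.4, 94.0], [-50.3, 107.6, 94.6], [-49.6, 104.7, 93.5], [-49.0, 101.7, 93.7], [-48.2, 98.9, 90.9], [-47.5, 96.0, 89.0], [-52.1, 100.8, 96.3], [-51.2, 98.3, 90.2], [-50.5, 95.4, 89.0], [-49.8, 92.4, 88.5], [-49.2, 89.2, 90.0], [-51.6, 85.6, 89.0], [-50.9, 82.5, 89.9]] 90.52495278251476
ptr 10 89.8406400253718 [88.6 88.9 89.5 89.7 89.7 90.  90.2 90.8 90.8 90.9]
19.8333
knob 122.94621735317693
needle [[101.0, -0.4, 26.6]] [[216, 320]]
yel [[109.6, 61.7, 36.4], [117.2, 66.5, 45.2], [117.3, 60.1, 33.0], [117.4, 63.5, 28.0], [117.4, 63.2, 47.9], [117.4, 59.8, 52.2], [117.6, 56.5, 55.5], [117.9, 53.2, 58.1], [117.9, 56.8, 33.5], [118.3, 66.5, 58.3], [118.8, 63.3, 59.5], [119.5, 60.1, 59.3], [119.9, 56.9, 60.6], [120.7, 53.8, 59.9], [120.9, 67.0, 61.5], [121.8, 63.9, 60.0], [122.8, 60.9, 58.6], [123.3, 57.7, 59.8], [124.0, 54.6, 59.5], [124.2, 67.7, 60.8], [124.9, 64.6, 60.8], [125.3, 61.4, 62.3], [126.4, 58.4, 59.8], [127.0, 55.2, 60.2], [127.6, 68.5, 59.6], [128.1, 65.3, 60.8], [128.8, 62.2, 60.4], [129.7, 59.1, 59.5], [130.0, 55.9, 61.2], [130.7, 52.9, 42.7], [131.2, 66.0, 60.9], [131.3, 52.9, 57.6], [131.9, 62.8, 60.9], [132.8, 59.8, 59.4], [133.6, 56.7, 58.9], [134.3, 53.5, 59.1], [134.5, 66.7, 60.3], [135.5, 63.6, 58.8], [135.9, 70.9, 29.3], [136.1, 60.5, 59.1], [136.6, 57.3, 60.3], [137.6, 54.3, 58.1], [139.0, 71.6, 30.4], [143.2, 69.2, 28.6], [143.6, 65.9, 30.5]]
280 183
```

View pics/c4.png

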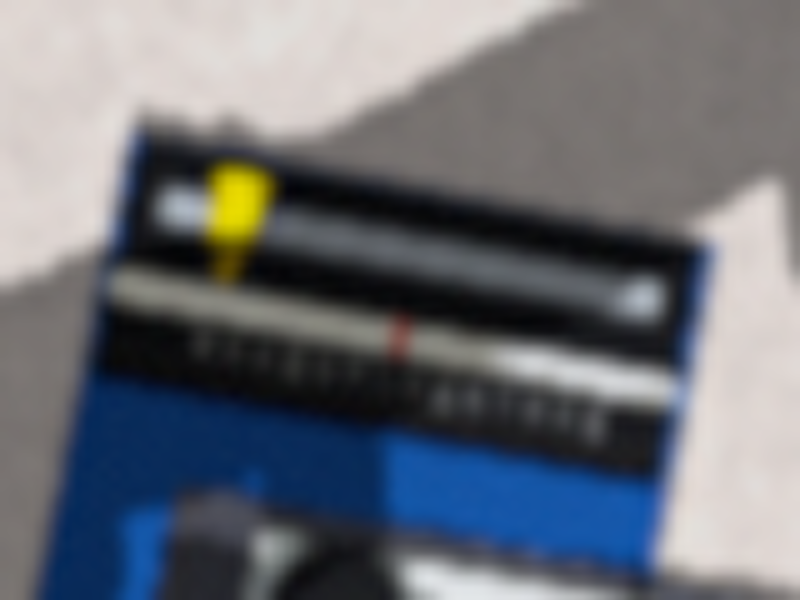

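The pointer's top face (89.8) is level with the mark's clean pixels (≈89.4). The needle is at about y −0.4 mm (crop (401,337)) and the marker at about y 60 (crop (240,215)). Now I'll pinch the marker and slide it to the needle.

```bash
cat >> h.py <<'E'
def onplane(f,u,v,z):
    R=np.array(f['R']); d=R.T@np.array([(u-f['cx'])/f['fx'],(v-f['cy'])/f['fy'],1]); c=-R.T@np.array(f['t']); return inv(c+d*(z/1000-c[2])/d[2])
def cent(f,kind,z,xr,yr):
    im=np.asarray(f['image'],float); v,u=np.mgrid[:480,:640]
    d=im[...,0]-np.maximum(im[...,1],im[...,2]) if kind=='red' else np.minimum(im[...,0],im[...,1])-im[...,2]
    w=np.clip(d-8,0,None); v,u=np.nonzero(w)
    g=np.array([onplane(f,a,b,z) for a,b in zip(u,v) if 250<a<420 and 180<b<350]); ww=np.array([w[b,a] for a,b in zip(u,v) if 250<a<420 and 180<b<350])
    m=(g[:,0]>xr[0])&(g[:,0]<xr[1])&(g[:,1]>yr[0])&(g[:,1]<yr[1]); 
    return (ww[m].sum().round(),(g[m]*ww[m,None]).sum(0)/ww[m].sum()) if m.any() else None
E
python3 - <<'E'
from h import *
f=pickle.load(open('top3.pkl','rb'))
n=cent(f,'red',27.5,(80,115),(-60,60)); b=cent(f,'yel',60,(115,140),(40,80)); t=cent(f,'yel',32,(98,114),(40,80)); print('needle',n,'block',b,'tip',t)
ny=n[1][1]; by=b[1][1]
Q=[np.pi,0,P[2]+np.pi]
robot.move_straight(T((60,-150,250)),vel=.3)
robot.goto(T((127,by,150)),Q); robot.grip(0.55)
robot.move_straight(T((127,by,47)),vel=.15)
s=robot.sense(); print(inv(s['tcp_pos']),s['wrist_force'],s['t'],s['opening'])
robot.grip(0,strength=20); s=robot.sense(); print(s['opening'],s['gripper_force'],inv(s['tcp_pos']))
robot.move_straight(T((127,ny,47)),vel=.06); s=robot.sense(); print(inv(s['tcp_pos']),s['wrist_force'],s['opening'])
robot.grip(.5)
robot.move_straight(T((127,ny,200)),vel=.25)
robot.move_straight(T((60,-200,250)),vel=.3)
f=avg('top',8); pickle.dump(f,open('top4.pkl','wb')); print(robot.sense()['t'])
im=f['image']; c,r=proj(f,T((110,0,30))).astype(int)
cv2.imwrite('pics/c5.png',cv2.resize(np.clip(im[r-30:r+30,c-40:c+40]*2,0,255).astype(np.uint8),(800,600),interpolation=2)[:,:,::-1])
print('needle',cent(f,'red',27.5,(80,108),(-60,60)),'block',cent(f,'yel',60,(115,140),(-40,40)),'tip',cent(f,'yel',32,(98,114),(-40,40)))
f=avg('side',6); pickle.dump(f,open('side4.pkl','wb'))
print('side needle',cent(f,'red',27.5,(80,108),(-60,60)),'block',cent(f,'yel',60,(115,140),(-40,40)),'tip',cent(f,'yel',32,(98,114),(-40,40)))
E
```

```text
needle (np.float64(63.0), array([99.76127877,  0.98386759, 27.5       ])) block (np.float64(3008.0), array([126.97721339,  60.63844203,  60.        ])) tip (np.float64(141.0), array([109.76093487,  61.42457228,  32.        ]))
[127.7920821   60.54278118  47.76259775] [ 0.87438986 -0.38870512  0.31530908] 22.6 0.548776079573415
0.180115968086791 24.5249605178833 [127.70115572  60.80317978  48.13154975]
[128.74862449   0.2663256   48.14300973] [ 1.95788362 -0.6175036   7.19367625] 0.1798975387388754
26.525
needle (np.float64(63.0), array([99.84787439,  0.9673747 , 27.5       ])) block (np.float64(1421.0), array([127.13115084,  -0.18319525,  60.        ])) tip (np.float64(137.0), array([110.93549618,  -0.24839233,  32.        ]))
side needle (np.float64(146.0), array([100.74956036,  -0.55808528,  27.5       ])) block (np.float64(1793.0), array([125.71927141,  -6.75123614,  60.        ])) tip (np.float64(95.0), array([110.27309266,   1.33184585,  32.        ]))
```

View pics/c5.png

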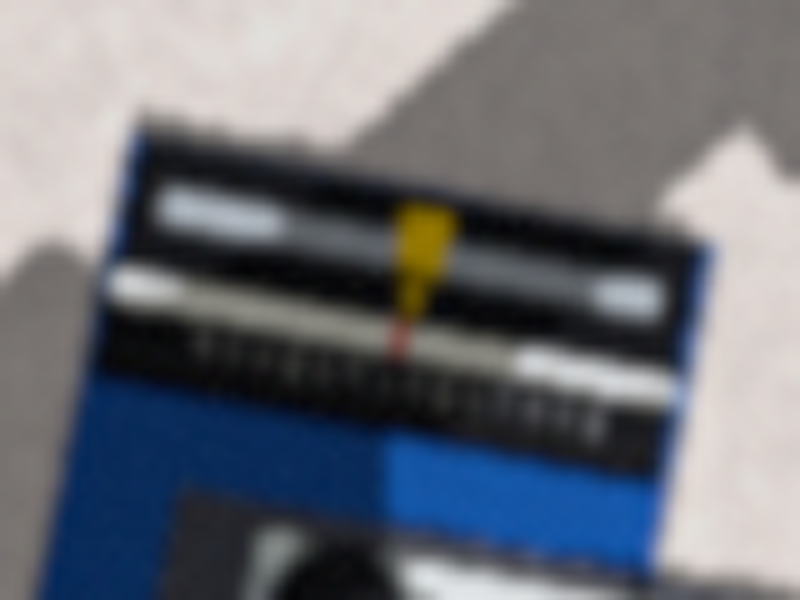

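The marker tip sits about 1 mm to the −y (right) side of the needle. I'll check the scale's direction along the groove to rule out a yaw error before correcting.

```bash
python3 - <<'E'
from h import *
f=pickle.load(open('top4.pkl','rb')); im=np.asarray(f['image']).mean(-1)
G=[(u,v,im[v,u]) for u in range(285,350) for v in range(195,230)]
g=np.array([onplane(f,u,v,28) for u,v,_ in G]); i=np.array([q[2] for q in G])
ys=np.arange(-70,71,5.);out=[]
for y in ys:
    m=(abs(g[:,1]-y)<2.5)&(g[:,0]>88)&(g[:,0]<112); ii=np.clip(i[m]-np.percentile(i[m],30),0,None); out.append((g[m,0]*ii).sum()/ii.sum())
out=np.array(out); k=abs(ys)>12; print(out.round(1),'yaw err deg',-np.degrees(np.polyfit(ys[k],out[k],1)[0]))
# tip vs needle by rows: redness/yellowness-weighted y in x bins
I=np.asarray(f['image'],float)
for x0 in range(90,140,4):
    for n,z in(('red',27.5),('yel',32 if x0<115 else 60)):
        c=cent(f,n,z,(x0,x0+4),(-15,15)); 
        if c: print(x0,n,c[0],c[1].round(2))
E
```

```text
[ 99.3 101.1  99.6 100.8  99.4 101.   99.1 100.2  98.5 100.   97.9 100.
  98.2  99.8  98.4  99.8  97.7  99.5  97.5  99.1  97.   99.   97.3  98.7
  96.8  98.7  96.8  98.5  96.7] yaw err deg 1.2041546552810878
90 red 4.0 [93.69  1.44 27.5 ]
94 red 21.0 [96.85  0.35 27.5 ]
98 red 20.0 [100.52   1.11  27.5 ]
102 red 14.0 [103.82   1.52  27.5 ]
102 yel 0.0 [103.41   0.29  32.  ]
106 red 3.0 [107.31   1.02  27.5 ]
106 yel 47.0 [108.31   0.38  32.  ]
110 red 0.0 [111.24  -1.49  27.5 ]
110 yel 90.0 [112.33  -0.58  32.  ]
114 red 4.0 [115.99  -0.48  27.5 ]
114 yel 88.0 [116.54  -0.76  32.  ]
118 red 3.0 [121.26  -0.84  27.5 ]
118 yel 208.0 [1.1983e+02 1.0000e-01 6.0000e+01]
122 red 14.0 [124.56  -0.84  27.5 ]
122 yel 304.0 [1.2405e+02 4.0000e-02 6.0000e+01]
126 red 24.0 [128.18   1.27  27.5 ]
126 yel 267.0 [128.3   -0.48  60.  ]
130 red 29.0 [132.25   0.96  27.5 ]
130 yel 283.0 [132.03  -0.46  60.  ]
134 red 28.0 [136.21   0.31  27.5 ]
134 yel 218.0 [135.71   0.54  60.  ]
138 red 19.0 [140.01  -0.6   27.5 ]
138 yel 19.0 [138.93   0.72  60.  ]
```

```bash
cat >> h.py <<'E'
def report():
    f=avg('top',14); pickle.dump(f,open('top5.pkl','wb')); k=.021
    n=cent(f,'red',27.5,(80,108),(-10,10))[1]; b=cent(f,'yel',60,(115,140),(-20,20))[1]; t=cent(f,'yel',32,(98,114),(-20,20))[1]
    g=lambda p:p[1]-k*p[0]
    print('tip-needle',g(t)-g(n),'block-needle',g(b)-g(n)); return f
def shift(y0,y1):
    Q=[np.pi,0,P[2]+np.pi]
    robot.move_straight(T((127,y0,200)),vel=.3); robot.move_straight(T((127,y0,47)),vel=.2)
    robot.grip(0,strength=20); cmd=y1
    for _ in range(4):
        robot.move_straight(T((127,cmd,47)),vel=.02); robot.sleep(.2); y=inv(robot.sense()['tcp_pos'])[1]; print('y',y)
        if abs(y-y1)<.15: break
        cmd+=y1-y
    robot.grip(.5); robot.move_straight(T((127,y1,200)),vel=.25); robot.move_straight(T((60,-200,250)),vel=.3)
E
python3 - <<'E'
from h import *
shift(.27,1.77); f=report(); print(robot.sense()['t'])
im=f['image']; c,r=proj(f,T((110,0,30))).astype(int)
cv2.imwrite('pics/c6.png',cv2.resize(np.clip(im[r-30:r+30,c-40:c+40]*2,0,255).astype(np.uint8),(800,600),interpolation=2)[:,:,::-1])
heights(6)
E
```

```text
y 1.3840986999152822
y 1.5181454287736367
y 1.6779301253788854
tip-needle -0.06898372874757963 block-needle -0.31143640925288296
33.025
mark 12 [[-50.3, 107.7, 93.4], [-49.6, 104.8, 92.2], [-49.0, 101.7, 94.2], [-48.2, 98.9, 90.7], [-47.5, 95.9, 90.6], [-52.0, 100.9, 94.6], [-51.3, 98.2, 91.5], [-50.5, 95.3, 89.2], [-49.8, 92.4, 88.6], [-49.2, 89.3, 89.5], [-51.7, 85.4, 91.8], [-51.0, 82.4, 91.6]] 91.55258817089643
ptr 11 89.35866421024056 [88.3 88.5 88.6 88.9 89.2 89.4 89.7 89.8 91.5 92.2 93.4]
```

View pics/c6.png

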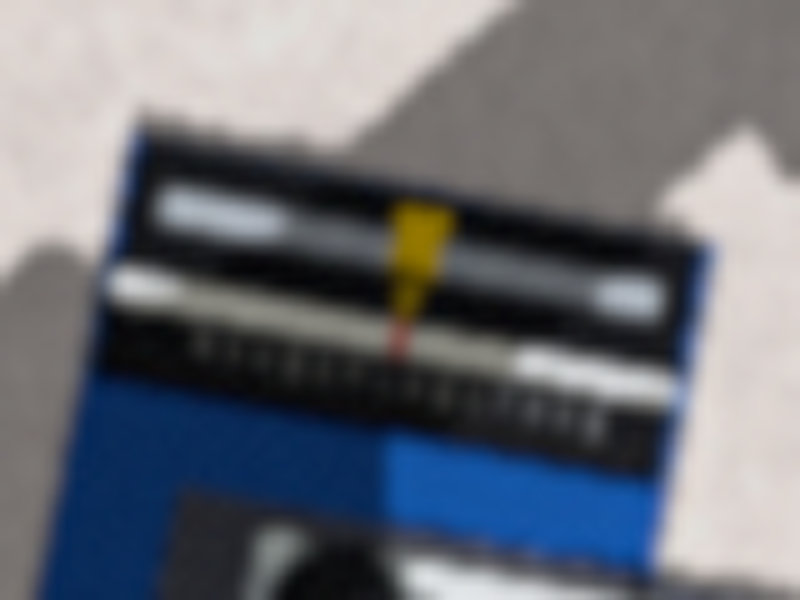

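The marker tip at (405,315) now runs straight into the needle at (400,340), and the pointer is level with the mark. The arm is clear, so I'm handing in.

```bash
python3 -c "
from plant import robot
print(robot.close_job())"
```

```text
the job is handed in; nothing more can be done
None
```

I handed the job in at about 33 s of the 67 s limit: the tray is home, the head is pressed so its pointer is level with the red mark (within about 1–2 mm, the camera's limit), and the marker tip is within about 0.3 mm of the needle; the judge's result was not shown.

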